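# Tare the bench scale for the parts cup

### The job

Clear the wood offcut off the bench scale into the plywood scrap box, then set the empty steel cup upright in the middle of the scale's platform; set it down, don't drop it. With the cup standing there, turn the black knob in the middle of the dial until the zero mark (the solid wedge) points exactly at the tip of the needle, so the scale reads zero with the cup on. Don't disturb the other things on the bench.

Things in the scene. Friction and masses are not known exactly. Their poses are not given: they have to be found in the camera images.
- scale: Grey bench scale fixed to the bench, housing 185 (x) by 345 (y) by 55 mm high; origin at the centre of its underside. Its platform is centred 85 mm to its own +y, its dial (facing up, 148 mm across) 85 mm to its own -y.
- pan (a point): Centre of the upper face of the scale's square steel platform (150 x 150 mm, 75 mm above the bench when unloaded). The platform sinks on a spring by about 4 mm per 100 g, at most 11 mm.
- knob (a point): On the dial's axis, 25 mm above the housing's top: the middle of the height at which to grip the round black fluted tare knob (38 to 41 mm across, its top 34 mm and its underside 8 mm above the housing's top). Flat dial face 148 mm across below it, 4 mm above the housing's top. Turning the knob turns the white dial face with its marks, not the needle.
- dial (a joint): Angle of the knob and white dial face, rad, growing clockwise seen from above (range -0.6 to 2.4, stays where it is left); at 0 the zero mark lies toward the scale's own -x from the axis.
- needle (a joint): Angle of the needle, rad, growing clockwise seen from above by 0.63 per 100 g on the platform; at 0 (empty platform) it points to the scale's own -x. The scale reads zero when joint dial equals joint needle.
- zero_mark (a point): Inner tip of the zero mark, a solid black wedge on the dial face, 54 mm from the dial's axis; it turns with the knob. The other marks are plain ticks, 40 divisions a turn.
- needle_tip (a point): Tip of the thin dark needle, 54 mm from the dial's axis.
- offcut: Wood moulding offcut lying on the platform at the start: 90 mm long (x), foot 36 mm wide (y) and 14 mm high, on it a middle rib 18 mm wide, 28 mm high in all; origin at the centre of its underside.
- cup: Empty round steel cup, 56 mm outer diameter, 65 mm high, 3 mm wall, about 120 to 210 g; origin at the centre of its underside, z up.
- bin: Open plywood scrap box, fixed, 180 x 180 mm outside, 70 mm high, 7 mm walls; origin at the centre of its underside.
- glue: White glue bottle, 60 mm across, 170 mm high, bystander; origin under its centre.
- carton: Closed cardboard carton of screws, 90 x 140 x 45 mm, bystander; origin under its centre.
- sandblock: Cork sanding block, 120 x 65 x 35 mm, bystander; origin under its centre.

How it is judged:
By the outcome, as a careful person would: the job done as asked, in the order asked, and still so for the second after the job is handed in, with the robot touching nothing.
It also fails if it takes over 67 s, if anything falls off the work surface, if the arm or the gripper's body presses on something with over 40 N, if the wrist force passes 120 N, or if a joint passes its speed limit or range.

### The arm

A 6-joint arm with a two-finger parallel gripper is mounted at the origin on the work surface. World frame = base frame: x ahead of the robot, y to its left, z up, the work surface at z = 0. Lengths are in m, angles in degrees, forces in N, time in s.
With the tool pointing down it reaches from about 0.3 to 0.875 m from the base axis. Payload 4.2 kg.
Tool frame: the origin (TCP) lies on the centre line of the jaws, within the pads' length; the fingertips stand 11 mm ahead of it and the grasp point (between the pads) lies 8 mm behind it (tcp_to_tips is the distance from the TCP to the fingertips, in m); z points along the fingers, y is the direction in which the jaws open and shut (so a half turn about z gives the same grasp; the last joint's range is limited). The gripper opens to 85 mm and grips with 20 to 120 N. Pads are 22 mm wide; open, the fingers measure 114 mm over their backs; the gripper's body (76 mm by 85 mm) begins 54 mm behind the grasp point. The pads swing forward as they close: fully open they stand 13 mm farther back than shut.
Start: joints at [-76.948, 18.312, 89.639, -0, 72.044, -1.146], TCP at [0.141, -0.557, 0.242] pointing down, gripper open.
Joint ranges: [-177.97, 177.97], [-48.28, 115.42], [12.27, 149.76], [-77.06, 257.06], [2.81, 150.46], [-146.56, 146.56]. Speed limits (degrees/s): [147.25, 147.25, 180, 180, 180, 180].

### API

Orientations are given as [roll, pitch, yaw] about the fixed x, y, z axes, in that order (R = Rz(yaw) Ry(pitch) Rx(roll)).
In Python, from bench import get_state, capture, finish_job, tcp_to_tips gives the robot as it stands.
- The arm moves only by the shell command python3 -m pendant 'ROWS' [OPENING]. ROWS is JSON, a list of rows, each an object with "translation": the shift along the tool's x, y, z in m, a list of three; "turn": the turn about the tool's z in degrees. In form: [{"translation": [x, y, z], "turn": turn}, ...]. A call has 1 to 20 rows; each row is the pose to reach, as a shift and turn from the pose measured when the call began, along the tool's axes at that moment; what a row does not reach only later rows make up. A row lasts 1/8 s, in which the tool goes at most 62.5 mm and 10.7 degrees, less where a joint would pass 70% of its speed; a pose out of reach is approached as far as the arm can. A call with a gripper value outside its range is refused whole. OPENING is the finger opening in m, from 0 to 0.0854, set as the call begins (- or left out, the last holds). The fingers move at their own pace and stop on an object; the grip force is fixed at half the most. Time passes only in rows, so rows that repeat a pose let the fingers close. It gives the time, the measured TCP pose, the force and the opening at its end, in the units of the state.
- get_state(): the state, without advancing time (a new reading comes with each control period).
- capture(name): name is "side" or "top"; returns a dict with "image" (400x640x3 uint8, blue, green, red), "range_z" (400x640 float32, m along the optical axis (not along the pixel's ray), 0 where there is no reading), "mtx" (3x3 intrinsics, pixels), "dist_coeffs" ([k1, k2, p1, p2, k3] as OpenCV has them; the pictures are not rectified), "world_from_camera" (4x4, takes a point from camera to world coordinates). Camera axes: x right, y down, z forward; pixel columns grow to the right and rows downward; lengths in m; the calibration is good to about 2 mm. A picture is of the moment at which its call begins.
- finish_job(): hands the job in, once; it reports no verdict.
The state is a dict: "time_s": time; "qpos": joint angles; "dq": joint speeds; "joint_torque": joint torques, N m; "tool_pos": TCP position; "tcp_rot": TCP orientation; "contact_force": force on the tool from outside, world axes, zero at the start; "ft_torque": the same for the moment, N m; "width": opening from 0.0 (shut) to 1.0 (fully open).
Only numpy, scipy, OpenCV 4.12 (cv2) and the standard library are available. Lean on these libraries where they do the work, as an engineer would, in place of code of your own. Each camera call takes 0.05 s, during which the arm holds its last target. There are 200 camera calls.

## Working session

There is one attempt and no reset: what is moved stays moved. The work goes in short steps, Python scripts to look and compute and a shell command to move; the robot and the scene stay as the last step left them, time stands still between calls to the robot, and variables do not carry over. Pictures are saved under pics/ and viewed, about 8 in all and at most 12, crops included, and the job is handed in when it is done.

```bash
ls; mkdir -p pics; cat > h.py <<'E'
import numpy as np, cv2
from bench import get_state, capture
def rays(c,px):
    u=cv2.undistortPoints(np.array(px,float).reshape(-1,1,2),c["mtx"],c["dist_coeffs"]).reshape(-1,2)
    T=c["world_from_camera"]; d=np.c_[u,np.ones(len(u))]@T[:3,:3].T
    return T[:3,3],d
def onplane(c,px,z):
    o,d=rays(c,px); return o+d*((z-o[2])/d[:,2])[:,None]
def cloud(c):
    v,u=np.mgrid[0:400,0:640]; o,d=rays(c,np.c_[u.ravel(),v.ravel()])
    return (o+d*c["range_z"].ravel()[:,None]).reshape(400,640,3)
E
python3 - <<'E'
from h import *
for n in("top","side"):
    c=capture(n); c={k:np.array(v) for k,v in c.items()}; np.savez(f"{n}0.npz",**c); cv2.imwrite(f"pics/{n}0.png",c["image"]); print(n,c["world_from_camera"],c["mtx"][0,0])
print(get_state())
E
```

```text
pics
top [[ 0.02331109 -0.98920562  0.14466805  0.48375493]
 [-0.99924081 -0.01853616  0.03426689 -0.01621079]
 [-0.03121541 -0.14535701 -0.98888672  1.09310749]
 [ 0.          0.          0.          1.        ]] 396.93157009579664
side [[ 0.96449127 -0.14223059  0.22254674  0.39286049]
 [-0.26401135 -0.54276652  0.79730955 -0.85873428]
 [ 0.00738911 -0.82775296 -0.56104406  0.68012588]
 [ 0.          0.          0.          1.        ]] 441.1043873728647
{'time_s': 0.1, 'qpos': array([-7.69452960e+01,  1.83476642e+01,  8.96987467e+01,  7.28279484e-05,
        7.20439208e+01, -1.14622820e+00]), 'dq': array([-0.06558502, -0.08093926, -0.1612751 ,  0.10075854,  0.08482318,
        0.04052704]), 'joint_torque': array([-3.35570858e-04, -4.16409087e+01, -2.34704590e+01, -1.05061488e-04,
        4.86431352e-03,  4.20836315e-06]), 'tool_pos': array([ 0.14096808, -0.5570377 ,  0.241574  ]), 'tcp_rot': array([-1.79909688e+02, -1.87623627e-03,  1.42009082e+01]), 'contact_force': array([ 0.45828207,  0.03500038, -1.00141717]), 'ft_torque': array([ 0.03303008, -0.05145882,  0.0367907 ]), 'width': 1.0010791997874324}
```

View pics/top0.png

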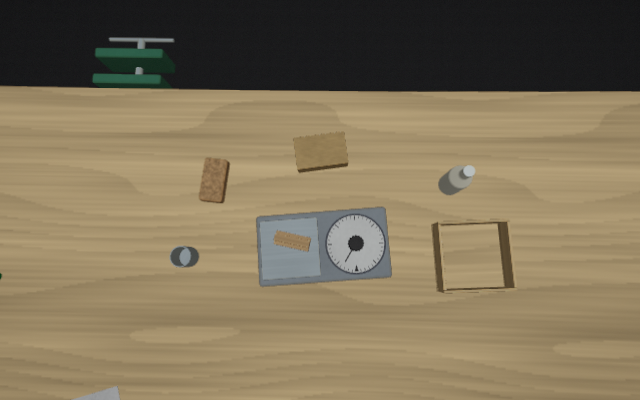

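View pics/side0.png

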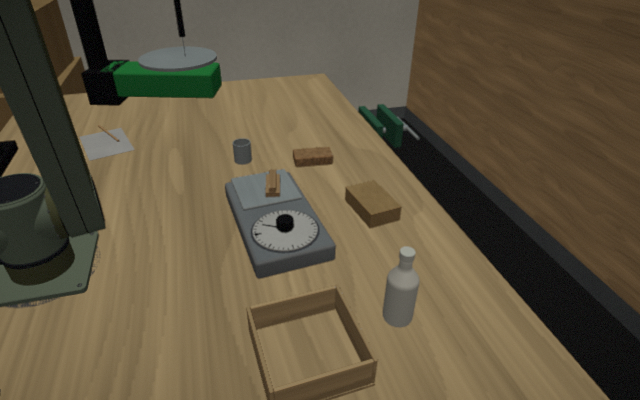

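Top view: offcut (292,241) on the platform, dial hub (356,243), cup (185,257), bin (473,257), glue (460,178), carton (321,151), cork (214,180). Side view: cup (242,151), bottle (402,290) and bin (310,345). Now I'll turn these into positions.

```bash
python3 - <<'E'
from h import *
c=dict(np.load("top0.npz")); P=cloud(c); Z=P[...,2]; 
def reg(name,x0,x1,y0,y1,zlo,zhi,q=None):
    m=np.zeros((400,640),bool); m[y0:y1,x0:x1]=1; m&=(Z>zlo)&(Z<zhi)&(c["range_z"]>0)
    p=P[m]; 
    r=cv2.minAreaRect(p[:,:2].astype(np.float32)*1000)
    print(name,len(p),"ctr",np.round(r[0],1),"size",np.round(r[1],1),"ang",round(r[2],1),"z",np.round(np.percentile(p[:,2],[2,50,98])*1000,1))
    return p
reg("housing",245,400,200,295,.045,.085)
reg("pan",255,325,205,290,.056,.080)
reg("offcut",268,316,226,256,.078,.12)
reg("rib",268,316,226,256,.089,.12)
reg("knob",340,372,228,258,.076,.12)
reg("cup",160,210,235,280,.05,.09)
reg("cuplow",160,210,235,280,.012,.09)
reg("bin",425,520,210,300,.06,.09)
reg("carton",280,360,120,180,.035,.06)
reg("cork",190,240,145,210,.025,.05)
reg("glue",430,490,150,205,.08,.2)
print(np.round(Z[250:265,172:200:2]*1000).astype(int))
b=cv2.cvtColor(c["image"],cv2.COLOR_BGR2HSV)
m=np.zeros((400,640),np.uint8);m[226:256,268:316]=(b[226:256,268:316,1]>90)*255
ct=max(cv2.findContours(m,0,2)[0],key=cv2.contourArea)
r=cv2.minAreaRect(ct); print("offcut px",r); bx=cv2.boxPoints(r)
for z in(.083,.098): 
  w=onplane(c,bx,z); r=cv2.minAreaRect(w[:,:2].astype(np.float32)*1000); print(z,r)
img=c["image"]
cv2.imwrite("pics/a.png",np.hstack([cv2.resize(img[200:290,250:400],None,fx=4,fy=4,interpolation=2),cv2.resize(img[235:280,160:210],(200,360//2*1),interpolation=2).repeat(2,0)]))
E
```

```text
housing 8814 ctr [528.7  14.5] size [187.3 344.8] ang 5.5 z [49.8 58.6 75.1]
pan 3139 ctr [522.1  91.9] size [179.2 175.3] ang 6.2 z [56.5 70.6 74.5]
offcut 522 ctr [539.3  91.6] size [89.6 38.2] ang 79.9 z [ 81.7  89.5 102.1]
rib 264 ctr [537.8  92.1] size [89.2 27.4] ang 77.3 z [ 93.8  99.1 102.4]
knob 206 ctr [535.9 -69.6] size [40.3 37.8] ang 0.4 z [82.  88.3 92. ]
cup 153 ctr [493.3 382.7] size [54.4 53.9] ang 69.1 z [50.7 61.9 67.8]
cuplow 360 ctr [493.3 382.6] size [54.5 53.9] ang 68.3 z [13.2 45.8 67. ]
bin 956 ctr [ 512.9 -374.6] size [179.  183.5] ang 3.7 z [60.8 68.5 72.5]
carton 1660 ctr [790.1  26.6] size [ 90.9 139.9] ang 8.9 z [40.5 45.1 49.2]
cork 999 ctr [705.7 319.6] size [ 65.1 120. ] ang 83.9 z [28.  34.7 39.1]
glue 568 ctr [ 705.4 -324.5] size [59.2 53.7] ang 33.2 z [ 85.6 119.9 171.5]
[[66 55 46 31 21  2  3  2 66 50 33 19 -2 -4]
 [64 49 39 28 10  6  5  5 68 52 40 24  3 -1]
 [59 49 33 18  7  4  4  2  4 60 46 30 11  2]
 [57 45 30 17  5  4  4  4  5 58 46 27 14  0]
 [53 41 28 12  4  3  7  2  4 59 46 33 17 -3]
 [54 36 29 12  4  2  3  7  5 64 50 33 16  3]
 [49 37 23  8  3  2  8  4  5 61 51 34 17  1]
 [50 43 26  8  5  0  3  1  4 64 49 34 20  4]
 [50 38 25 10  4  4  4  4  5 63 49 34 15  1]
 [52 37 27 10  5  4  2  1  2 61 44 30 13  1]
 [54 41 29 13  4  5  3  3 67 56 45 32 13 -1]
 [57 40 28 15  5  5  3  4 63 56 40 28  8  2]
 [58 46 34 19  5  1  3  3 65 51 35 20  3  0]
 [62 54 39 27 15  8  3 64 58 43 30 15  2  3]
 [64 58 45 31 19  4  6 66 52 36 20  5 -2  1]]
offcut px ((291.688232421875, 240.65293884277344), (35.03426742553711, 12.690430641174316), 12.52880859375)
0.083 ((538.4970703125, 92.50465393066406), (89.89058685302734, 32.19578170776367), 78.83677673339844)
0.098 ((537.6840209960938, 90.89027404785156), (88.55572509765625, 31.717647552490234), 78.83677673339844)
```

View pics/a.png

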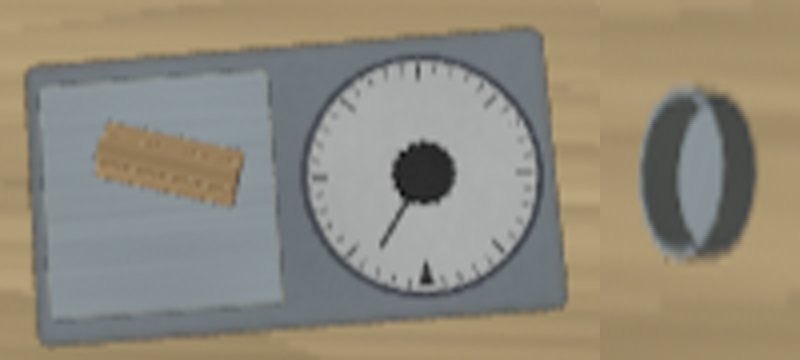

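The cup is upright and open. The wedge is at about 0 rad and the needle points down-left at about 36°. Scale yaw is about 5°, pan centre about (521, 99), knob (536, -70).

```bash
cat >> h.py <<'E'
from scipy.spatial.transform import Rotation as R
def goal(x,y,z,psi=None):
    s=get_state(); M=R.from_euler("xyz",s["tcp_rot"],degrees=True)
    t=M.inv().apply(np.array([x,y,z])-s["tool_pos"])
    dt=0 if psi is None else (s["tcp_rot"][2]-psi+180)%360-180
    print("translation",np.round(t,4),"turn",round(dt,1),"t",s["time_s"],"pos",np.round(s["tool_pos"],4),"rpy",np.round(s["tcp_rot"],2),"q6",round(s["qpos"][5],1))
E
python3 - <<'E'
from h import *; import bench
print(bench.tcp_to_tips if not callable(bench.tcp_to_tips) else bench.tcp_to_tips())
goal(.538,.092,.15,78.8)
E
```

```text
0.011
translation [ 0.5441 -0.5317  0.0924] turn -64.6 t 0.1 pos [ 0.141  -0.557   0.2416] rpy [-179.91   -0.     14.2 ] q6 -1.1
```

```bash
python3 -m pendant '[{"translation":[0.03,-0.03,0],"turn":-4},{"translation":[0.07,-0.07,0],"turn":-10},{"translation":[0.11,-0.11,0],"turn":-18},{"translation":[0.15,-0.147,0],"turn":-26},{"translation":[0.19,-0.186,0],"turn":-34},{"translation":[0.23,-0.225,0],"turn":-42},{"translation":[0.27,-0.264,0],"turn":-50},{"translation":[0.31,-0.303,0],"turn":-58},{"translation":[0.35,-0.342,0],"turn":-64.6},{"translation":[0.39,-0.381,0],"turn":-64.6},{"translation":[0.43,-0.42,0],"turn":-64.6},{"translation":[0.47,-0.459,0],"turn":-64.6},{"translation":[0.51,-0.498,0],"turn":-64.6},{"translation":[0.535,-0.523,0.01],"turn":-64.6},{"translation":[0.544,-0.532,0.04],"turn":-64.6},{"translation":[0.544,-0.532,0.07],"turn":-64.6},{"translation":[0.544,-0.532,0.0924],"turn":-64.6},{"translation":[0.544,-0.532,0.0924],"turn":-64.6},{"translation":[0.544,-0.532,0.0924],"turn":-64.6}]' 0.06
python3 - <<'E'
from h import *
goal(.538,.092,.0875,78.8)
c=capture("side"); cv2.imwrite("pics/b.png",cv2.resize(c["image"][100:300,180:440],None,fx=3,fy=3,interpolation=2))
E
```

```text
time_s: 2.48
tool_pos: [0.5383, 0.0923, 0.1508]
tcp_rot: [180.0, -0.1, 78.8]
contact_force: [-0.0, 0.4, 0.3]
width: 0.702
translation [-0.0005 -0.0003  0.0633] turn -0.0 t 2.475 pos [0.5383 0.0923 0.1508] rpy [ 1.7997e+02 -1.1000e-01  7.8790e+01] q6 19.6
```

View pics/b.png

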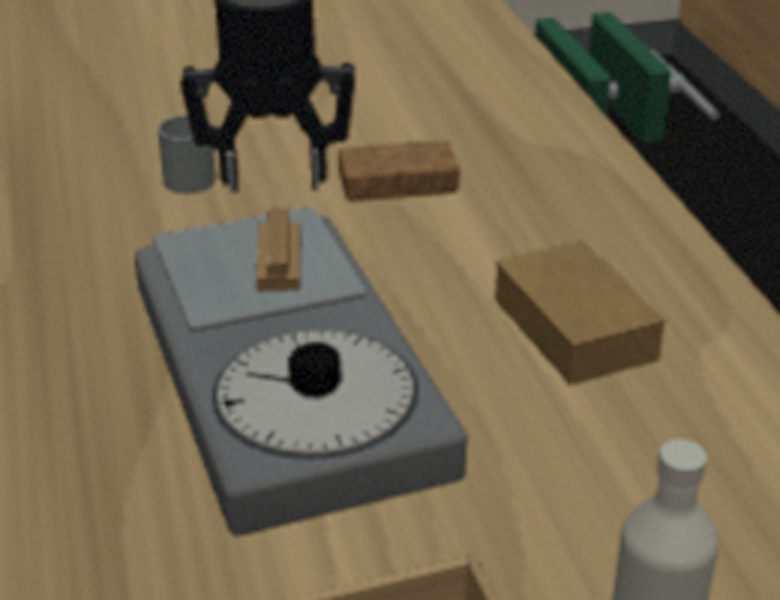

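The open jaws straddle the offcut's line, with fingertips at crop (230,185) and (318,185). I'll descend and grip.

```bash
python3 -m pendant '[{"translation":[0,0,0.02],"turn":0},{"translation":[0,0,0.045],"turn":0},{"translation":[0,0,0.058],"turn":0},{"translation":[0,0,0.062],"turn":0},{"translation":[0,0,0.062],"turn":0},{"translation":[0,0,0.062],"turn":0}]' 0.06
python3 -m pendant '[{"translation":[0,0,0],"turn":0},{"translation":[0,0,0],"turn":0},{"translation":[0,0,0],"turn":0},{"translation":[0,0,0],"turn":0},{"translation":[0,0,0],"turn":0},{"translation":[0,0,0],"turn":0},{"translation":[0,0,0],"turn":0},{"translation":[0,0,0],"turn":0}]' 0
```

```text
time_s: 3.28
tool_pos: [0.5393, 0.0925, 0.09]
tcp_rot: [179.8, -0.2, 78.8]
contact_force: [-0.3, -0.4, 0.1]
width: 0.703
time_s: 4.28
tool_pos: [0.5393, 0.0925, 0.09]
tcp_rot: [179.8, -0.2, 78.8]
contact_force: [0.3, 0.5, 0.1]
width: 0.395
```

```bash
python3 -m pendant '[{"translation":[0,0,-0.01],"turn":0},{"translation":[0,0,-0.03],"turn":0},{"translation":[0,0,-0.06],"turn":0},{"translation":[0,0,-0.09],"turn":0},{"translation":[0,0,-0.1],"turn":0},{"translation":[0,0,-0.1],"turn":0}]' 0
python3 - <<'E'
from h import *
goal(.513,-.375,.19,88)
E
```

```text
time_s: 5.03
tool_pos: [0.5388, 0.0923, 0.1902]
tcp_rot: [179.8, -0.2, 78.8]
contact_force: [0.1, 0.5, -1.0]
width: 0.392
translation [-0.4634  0.0655 -0.0009] turn -9.2 t 5.025 pos [0.5388 0.0923 0.1902] rpy [ 1.798e+02 -1.700e-01  7.879e+01] q6 19.6
```

```bash
python3 -m pendant '[{"translation":[-0.02,0.003,0],"turn":-2},{"translation":[-0.06,0.008,0],"turn":-4},{"translation":[-0.1,0.014,0],"turn":-6},{"translation":[-0.145,0.02,0],"turn":-8},{"translation":[-0.19,0.027,0],"turn":-9},{"translation":[-0.235,0.033,0],"turn":-9},{"translation":[-0.28,0.04,0],"turn":-9},{"translation":[-0.325,0.046,0],"turn":-9},{"translation":[-0.37,0.052,0],"turn":-9},{"translation":[-0.41,0.058,0],"turn":-9},{"translation":[-0.445,0.063,0],"turn":-9},{"translation":[-0.463,0.0655,0.01],"turn":-9},{"translation":[-0.463,0.0655,0.04],"turn":-9},{"translation":[-0.463,0.0655,0.08],"turn":-9},{"translation":[-0.463,0.0655,0.115],"turn":-9},{"translation":[-0.463,0.0655,0.14],"turn":-9},{"translation":[-0.463,0.0655,0.15],"turn":-9},{"translation":[-0.463,0.0655,0.15],"turn":-9},{"translation":[-0.463,0.0655,0.15],"turn":-9}]' 0
python3 -m pendant '[{"translation":[0,0,0],"turn":0},{"translation":[0,0,0],"turn":0},{"translation":[0,0,0],"turn":0},{"translation":[0,0,0],"turn":0}]' 0.06
python3 -m pendant '[{"translation":[0,0,-0.02],"turn":0},{"translation":[0,0,-0.07],"turn":0},{"translation":[0,0,-0.12],"turn":0},{"translation":[0,0,-0.15],"turn":0},{"translation":[0,0,-0.16],"turn":0}]' 0.06
python3 - <<'E'
from h import *
c=capture("side"); cv2.imwrite("pics/c.png",cv2.resize(c["image"][120:400,150:440],None,fx=2,fy=2,interpolation=2))
goal(.4935,.3827,.2,88)
E
```

```text
time_s: 7.4
tool_pos: [0.5143, -0.3746, 0.0401]
tcp_rot: [179.7, -0.1, 87.8]
contact_force: [-0.5, -0.4, -0.2]
width: 0.391
time_s: 7.9
tool_pos: [0.5143, -0.3746, 0.0403]
tcp_rot: [179.7, -0.1, 87.8]
contact_force: [-0.2, -0.7, -0.3]
width: 0.704
time_s: 8.52
tool_pos: [0.514, -0.3753, 0.2025]
tcp_rot: [179.5, 0.1, 87.8]
contact_force: [-0.6, 1.0, 0.1]
width: 0.7
translation [ 0.7565 -0.0496  0.0013] turn -0.2 t 8.575 pos [ 0.5139 -0.3752  0.2023] rpy [1.7952e+02 4.0000e-02 8.7800e+01] q6 -35.2
```

View pics/c.png

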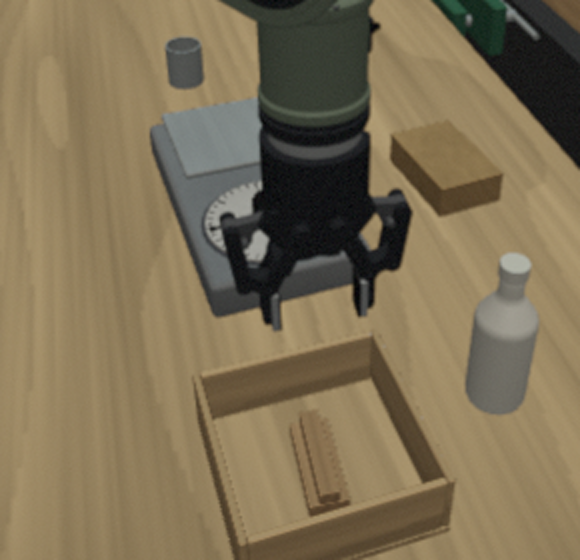

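The offcut lies in the box at crop (322,462), and the pan is empty. Next, the cup.

```bash
python3 -m pendant '[{"translation":[0.02,-0.001,0],"turn":0},{"translation":[0.065,-0.004,0],"turn":0},{"translation":[0.115,-0.008,0],"turn":0},{"translation":[0.165,-0.011,0],"turn":0},{"translation":[0.215,-0.014,0],"turn":0},{"translation":[0.265,-0.017,0],"turn":0},{"translation":[0.315,-0.021,0],"turn":0},{"translation":[0.365,-0.024,0],"turn":0},{"translation":[0.415,-0.027,0],"turn":0},{"translation":[0.465,-0.03,0],"turn":0},{"translation":[0.515,-0.034,0],"turn":0},{"translation":[0.565,-0.037,0],"turn":0},{"translation":[0.615,-0.04,0],"turn":0},{"translation":[0.665,-0.044,0],"turn":0},{"translation":[0.71,-0.047,0],"turn":0},{"translation":[0.745,-0.049,0.01],"turn":0},{"translation":[0.7565,-0.0496,0.04],"turn":0},{"translation":[0.7565,-0.0496,0.06],"turn":0},{"translation":[0.7565,-0.0496,0.06],"turn":0},{"translation":[0.7565,-0.0496,0.06],"turn":0}]' 0.0854
python3 - <<'E'
from h import *
goal(.4935,.3827,.033,88)
E
```

```text
time_s: 11.08
tool_pos: [0.4934, 0.3827, 0.1413]
tcp_rot: [179.5, 0.1, 87.8]
contact_force: [0.2, -0.0, 0.7]
width: 1.001
translation [ 1.000e-04 -8.000e-04  1.083e-01] turn -0.2 t 11.075 pos [0.4934 0.3827 0.1413] rpy [1.7955e+02 6.0000e-02 8.7810e+01] q6 39.3
```

```bash
python3 -m pendant '[{"translation":[0,0,0.02],"turn":0},{"translation":[0,0,0.05],"turn":0},{"translation":[0,0,0.08],"turn":0},{"translation":[0,-0.0008,0.1],"turn":0},{"translation":[0,-0.0008,0.108],"turn":0},{"translation":[0,-0.0008,0.108],"turn":0},{"translation":[0,-0.0008,0.108],"turn":0}]' 0.0854
python3 -m pendant '[{"translation":[0,0,0],"turn":0},{"translation":[0,0,0],"turn":0},{"translation":[0,0,0],"turn":0},{"translation":[0,0,0],"turn":0},{"translation":[0,0,0],"turn":0},{"translation":[0,0,0],"turn":0},{"translation":[0,0,0],"turn":0}]' 0
python3 -m pendant '[{"translation":[0,0,-0.005],"turn":0},{"translation":[0,0,-0.02],"turn":0},{"translation":[0,0,-0.05],"turn":0},{"translation":[0,0,-0.09],"turn":0},{"translation":[0,0,-0.12],"turn":0},{"translation":[0,0,-0.13],"turn":0},{"translation":[0,0,-0.13],"turn":0},{"translation":[0,0,-0.13],"turn":0}]' 0
python3 - <<'E'
from h import *
goal(.521,.099,.163,88)
c=dict(capture("top"));np.savez("top1.npz",**c)
cv2.imwrite("pics/d.png",cv2.resize(c["image"][180:300,150:400],None,fx=3,fy=3,interpolation=2))
E
```

```text
time_s: 11.95
tool_pos: [0.4942, 0.3831, 0.0346]
tcp_rot: [179.4, -0.0, 87.8]
contact_force: [-0.1, -0.0, 0.6]
width: 1.0
time_s: 12.82
tool_pos: [0.4946, 0.3835, 0.036]
tcp_rot: [179.4, -0.1, 87.8]
contact_force: [-1.0, -1.2, 4.9]
width: 0.65
time_s: 13.82
tool_pos: [0.4924, 0.3827, 0.1644]
tcp_rot: [179.5, 0.0, 87.8]
contact_force: [-1.0, 0.1, -2.2]
width: 0.649
translation [-0.2824  0.0394  0.0018] turn -0.2 t 13.825 pos [0.4924 0.3827 0.1644] rpy [1.795e+02 1.000e-02 8.779e+01] q6 39.3
```

View pics/d.png

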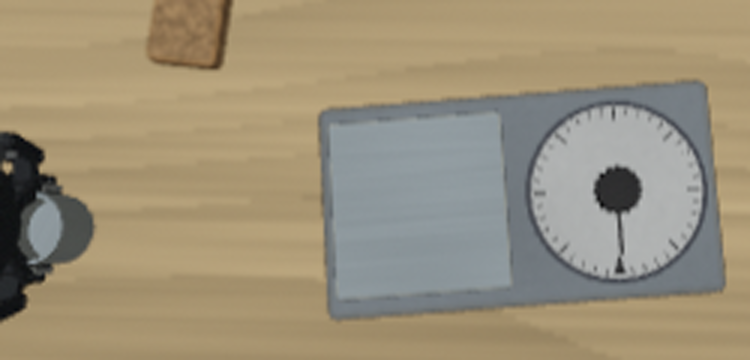

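The cup is held in the gripper (crop (55,230)), the pan is empty and the needle is back at the wedge. I'll refine the pan centre from this clear view.

```bash
python3 - <<'E'
from h import *
c=dict(np.load("top1.npz")); P=cloud(c); Z=P[...,2]
m=np.zeros((400,640),np.uint8); s=np.s_[205:290,250:330]; m[s]=((Z[s]>.067)&(Z[s]<.085))*255
m=cv2.morphologyEx(m,cv2.MORPH_OPEN,np.ones((3,3),np.uint8))
ct=max(cv2.findContours(m,0,1)[0],key=cv2.contourArea)[:,0]
for z in(.075,):
    w=onplane(c,ct,z); print("pan",cv2.minAreaRect((w[:,:2]*1000).astype(np.float32)))
m=np.zeros((400,640),np.uint8); s=np.s_[195:300,245:400]; m[s]=((Z[s]>.047)&(Z[s]<.095))*255
m=cv2.morphologyEx(m,cv2.MORPH_OPEN,np.ones((3,3),np.uint8))
ct=max(cv2.findContours(m,0,1)[0],key=cv2.contourArea)[:,0]
w=onplane(c,ct,.055); print("housing",cv2.minAreaRect((w[:,:2]*1000).astype(np.float32)))
# dial face: bright pixels
g=c["image"].min(2); m=np.zeros_like(g); m[200:290,322:392]=(g[200:290,322:392]>135)*255
m=cv2.morphologyEx(m,cv2.MORPH_CLOSE,np.ones((7,7),np.uint8))
ct=max(cv2.findContours(m,0,1)[0],key=cv2.contourArea)[:,0]
w=onplane(c,ct,.059); print("dial",cv2.fitEllipse((w[:,:2]*1000).astype(np.float32)))
E
```

```text
pan ((520.221923828125, 98.64212036132812), (151.70071411132812, 149.3981475830078), 5.525356292724609)
housing ((528.247802734375, 14.246856689453125), (185.5542755126953, 341.4383239746094), 5.592874050140381)
dial ((536.6011962890625, -69.89726257324219), (144.63047790527344, 145.45053100585938), 102.93305969238281)
```

```bash
python3 -m pendant '[{"translation":[-0.01,0.0015,0],"turn":0},{"translation":[-0.035,0.005,0],"turn":0},{"translation":[-0.07,0.01,0],"turn":0},{"translation":[-0.11,0.015,0],"turn":0},{"translation":[-0.15,0.021,0],"turn":0},{"translation":[-0.19,0.026,0],"turn":0},{"translation":[-0.225,0.031,0],"turn":0},{"translation":[-0.255,0.035,0],"turn":0},{"translation":[-0.275,0.038,0],"turn":0},{"translation":[-0.282,0.039,0.005],"turn":0},{"translation":[-0.282,0.039,0.02],"turn":0},{"translation":[-0.282,0.039,0.035],"turn":0},{"translation":[-0.282,0.039,0.042],"turn":0},{"translation":[-0.282,0.039,0.042],"turn":0},{"translation":[-0.282,0.039,0.042],"turn":0}]' 0
python3 - <<'E'
from h import *
goal(.5205,.0995,.111)
print(get_state()["contact_force"])
E
```

```text
time_s: 15.75
tool_pos: [0.5213, 0.0998, 0.1229]
tcp_rot: [179.5, 0.0, 87.8]
contact_force: [-0.1, 0.4, -2.0]
width: 0.648
translation [-0.0003 -0.0009  0.0119] turn 0 t 15.75 pos [0.5213 0.0998 0.1229] rpy [1.7947e+02 1.0000e-02 8.7830e+01] q6 11.9
[-0.11365502  0.40799954 -1.96593889]
```

```bash
python3 -m pendant '[{"translation":[0,-0.0008,0.005],"turn":0},{"translation":[0,-0.0008,0.01],"turn":0},{"translation":[0,-0.0008,0.013],"turn":0},{"translation":[0,-0.0008,0.015],"turn":0},{"translation":[0,-0.0008,0.017],"turn":0},{"translation":[0,-0.0008,0.018],"turn":0},{"translation":[0,-0.0008,0.018],"turn":0},{"translation":[0,-0.0008,0.018],"turn":0}]' 0
python3 - <<'E'
from h import *
for i in range(1): 
    c=capture("top"); print(get_state()["contact_force"],get_state()["tool_pos"])
cv2.imwrite("pics/e.png",cv2.resize(c["image"][190:300,240:400],None,fx=4,fy=4,interpolation=2))
E
```

```text
time_s: 16.75
tool_pos: [0.5207, 0.0999, 0.105]
tcp_rot: [179.5, 0.0, 87.8]
contact_force: [-0.2, 0.1, -0.0]
width: 0.647
[-1.20410775 -0.2664211   0.47578649] [0.52069922 0.09984275 0.10503363]
```

View pics/e.png

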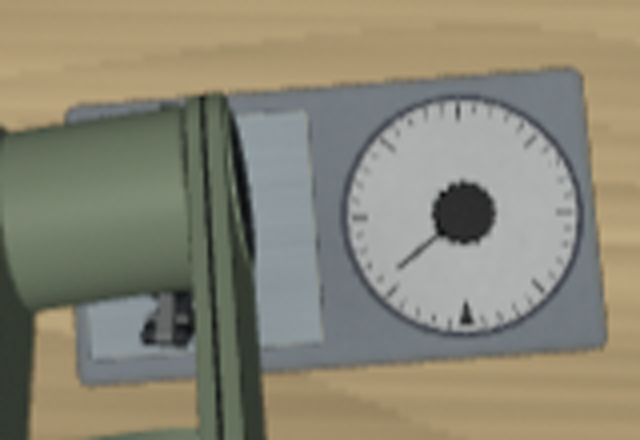

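The needle has moved to crop (400,267), about 50°, and the wrist reads about 0 N, so the pan carries the cup. I'll release and retreat upward.

```bash
python3 -m pendant '[{"translation":[0,0,0],"turn":0},{"translation":[0,0,0],"turn":0},{"translation":[0,0,0],"turn":0},{"translation":[0,0,0],"turn":0},{"translation":[0,0,0],"turn":0}]' 0.0854
python3 -m pendant '[{"translation":[0,0,-0.005],"turn":0},{"translation":[0,0,-0.02],"turn":0},{"translation":[0,0,-0.05],"turn":0},{"translation":[0,0,-0.09],"turn":0},{"translation":[0,0,-0.12],"turn":0},{"translation":[0,0,-0.13],"turn":0},{"translation":[0,0,-0.13],"turn":0}]' 0.0854
python3 - <<'E'
from h import *
goal(.5364,-.07,.22,88)
c=capture("side"); cv2.imwrite("pics/f.png",cv2.resize(c["image"][120:290,200:370],None,fx=3.4,fy=3.4,interpolation=2))
E
```

```text
time_s: 17.42
tool_pos: [0.5207, 0.0998, 0.105]
tcp_rot: [179.5, 0.0, 87.8]
contact_force: [0.1, -0.3, -0.1]
width: 1.001
time_s: 18.3
tool_pos: [0.5195, 0.0999, 0.2355]
tcp_rot: [179.4, -0.0, 87.8]
contact_force: [0.1, -0.1, -1.0]
width: 1.001
translation [-0.1692  0.0232  0.0157] turn -0.2 t 18.3 pos [0.5195 0.0999 0.2355] rpy [ 1.794e+02 -1.000e-02  8.783e+01] q6 11.9
```

View pics/f.png

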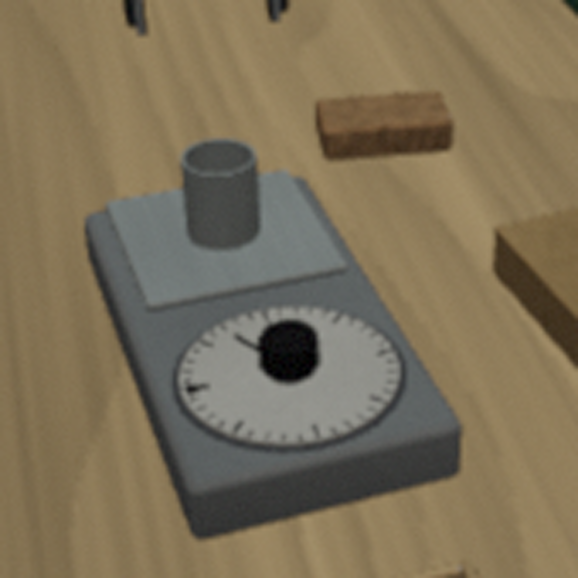

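The cup stands upright mid-pan at crop (221,195) and the needle points up-left. Now I'll measure the needle and wedge angles from the top camera.

```bash
cat >> h.py <<'E'
def dial(c,C=(536.5,-70.0),zn=.061,yaw=5.5):
    g=c["image"].astype(float).mean(2)
    v,u=np.mgrid[190:300,310:400]; px=np.c_[u.ravel(),v.ravel()]; d=g[190:300,310:400].ravel()
    w=onplane(c,px,zn)[:,:2]*1000-C
    r=np.hypot(*w.T); a=(np.pi-np.arctan2(w[:,1],w[:,0])+np.radians(yaw)) # clockwise from own -x
    a=np.degrees((a+np.pi)%(2*np.pi)-np.pi)
    ref=np.median(d[(r>28)&(r<66)]); dark=np.clip(ref-d-25,0,None)
    out={}
    for n,lo,hi in(("needle",27,50),("wedge",55,62)):
        k=(r>lo)&(r<hi)
        h,e=np.histogram(a[k],np.arange(-180,181,4),weights=dark[k]); h=np.convolve(h,[1,1,1],"same"); p=e[h.argmax()]+2
        da=(a-p+180)%360-180; k&=abs(da)<9
        out[n]=round(p+np.average(da[k],weights=dark[k]),2)
        if n=="needle":
            kk=k&(dark>0); q=w[kk]; W=dark[kk]; m=np.average(q,axis=0,weights=W); x=q-m
            V=np.linalg.eigh((x*W[:,None]).T@x)[1][:,1]; V*=np.sign(V@m)
            out["needle_dir"]=round(np.degrees((np.pi-np.arctan2(V[1],V[0])+np.radians(yaw)+np.pi)%(2*np.pi)-np.pi),2)
        else: out["mass"]=round(dark[k].sum())
    return out
E
python3 - <<'E'
from h import *
print(dial(dict(np.load("top0.npz"))),dial(dict(np.load("top1.npz"))))
for i in range(2):
    c=dict(capture("top")); print(dial(c))
cv2.imwrite("pics/g.png",cv2.resize(c["image"][190:300,240:400],None,fx=4,fy=4,interpolation=2))
E
```

```text
{'needle': np.float64(34.74), 'needle_dir': np.float64(33.6), 'wedge': np.float64(2.61), 'mass': 237} {'needle': np.float64(0.15), 'needle_dir': np.float64(-0.85), 'wedge': np.float64(2.61), 'mass': 250}
{'needle': np.float64(63.05), 'needle_dir': np.float64(63.29), 'wedge': np.float64(2.6), 'mass': 243}
{'needle': np.float64(63.06), 'needle_dir': np.float64(63.28), 'wedge': np.float64(2.62), 'mass': 246}
```

View pics/g.png

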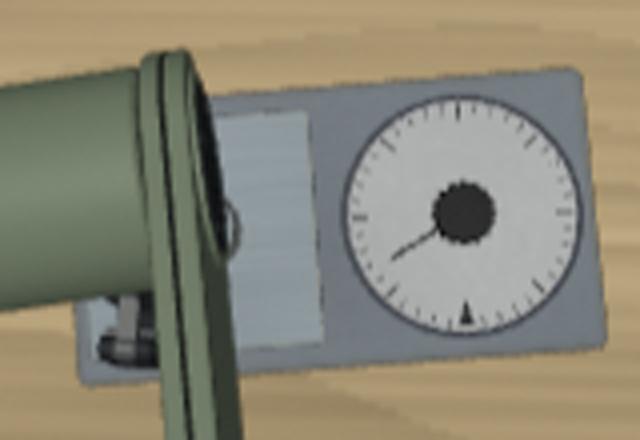

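Needle is about 63°, wedge about 2.6°. I need to turn about 60.5° clockwise, which is positive tool turn. Moving over the knob.

```bash
python3 -m pendant '[{"translation":[-0.02,0.003,0],"turn":0},{"translation":[-0.06,0.008,0],"turn":0},{"translation":[-0.1,0.0137,0],"turn":0},{"translation":[-0.14,0.0192,0],"turn":0},{"translation":[-0.163,0.0223,0.01],"turn":0},{"translation":[-0.169,0.0232,0.04],"turn":0},{"translation":[-0.169,0.0232,0.08],"turn":0},{"translation":[-0.169,0.0232,0.115],"turn":0},{"translation":[-0.169,0.0232,0.12],"turn":0},{"translation":[-0.169,0.0232,0.12],"turn":0}]' 0.07
python3 - <<'E'
from h import *
goal(.5364,-.07,.080,88)
E
```

```text
time_s: 19.7
tool_pos: [0.5365, -0.0701, 0.114]
tcp_rot: [179.6, 0.0, 87.8]
contact_force: [0.9, 0.8, 0.5]
width: 0.819
translation [ 0.0001 -0.0003  0.034 ] turn -0.2 t 19.7 pos [ 0.5365 -0.0701  0.114 ] rpy [1.7964e+02 4.0000e-02 8.7830e+01] q6 -6.5
```

```bash
python3 -m pendant '[{"translation":[0,0,0.012],"turn":0},{"translation":[0,0,0.024],"turn":0},{"translation":[0,0,0.032],"turn":0},{"translation":[0,0,0.034],"turn":0},{"translation":[0,0,0.034],"turn":0},{"translation":[0,0,0.034],"turn":0}]' 0.07
python3 -m pendant '[{"translation":[0,0,0],"turn":0},{"translation":[0,0,0],"turn":0},{"translation":[0,0,0],"turn":0},{"translation":[0,0,0],"turn":0},{"translation":[0,0,0],"turn":0},{"translation":[0,0,0],"turn":0}]' 0
python3 - <<'E'
from h import *
s=get_state();print(s["contact_force"],s["ft_torque"])
c=dict(capture("side")); cv2.imwrite("pics/i.png",cv2.resize(c["image"][120:290,200:370],None,fx=3.4,fy=3.4,interpolation=2))
E
```

```text
time_s: 20.45
tool_pos: [0.537, -0.0702, 0.0803]
tcp_rot: [179.6, 0.0, 87.8]
contact_force: [-0.1, 0.1, 0.6]
width: 0.818
time_s: 21.2
tool_pos: [0.5359, -0.0701, 0.0809]
tcp_rot: [179.7, 0.0, 87.8]
contact_force: [-3.2, 0.4, 6.4]
width: 0.421
[-3.1629225   0.39942057  6.36941861] [-0.00783493  0.75385927 -0.00265142]
```

View pics/i.png

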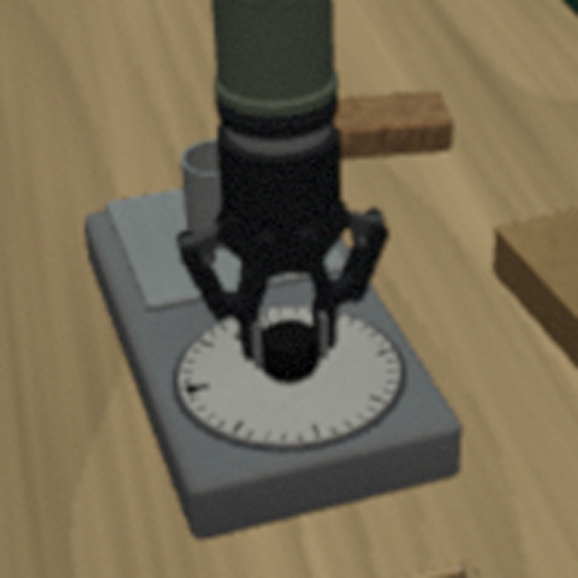

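The jaws hold the knob at crop (288,345), fingertips clear of the dial face, with the wedge at (195,387). Turning now.

```bash
python3 -m pendant '[{"translation":[0,0,0],"turn":2},{"translation":[0,0,0],"turn":6},{"translation":[0,0,0],"turn":11},{"translation":[0,0,0],"turn":16},{"translation":[0,0,0],"turn":21},{"translation":[0,0,0],"turn":26},{"translation":[0,0,0],"turn":31},{"translation":[0,0,0],"turn":36},{"translation":[0,0,0],"turn":41},{"translation":[0,0,0],"turn":46},{"translation":[0,0,0],"turn":51},{"translation":[0,0,0],"turn":55},{"translation":[0,0,0],"turn":58},{"translation":[0,0,0],"turn":60},{"translation":[0,0,0],"turn":60.5},{"translation":[0,0,0],"turn":60.5},{"translation":[0,0,0],"turn":60.5}]' 0
python3 -m pendant '[{"translation":[0,0,0],"turn":0},{"translation":[0,0,0],"turn":0},{"translation":[0,0,0],"turn":0},{"translation":[0,0,0],"turn":0}]' 0.07
python3 -m pendant '[{"translation":[0,0,-0.01],"turn":0},{"translation":[0,0,-0.03],"turn":0},{"translation":[0,0,-0.06],"turn":0},{"translation":[0,0,-0.09],"turn":0},{"translation":[0,0,-0.1],"turn":0},{"translation":[0,0,-0.1],"turn":0}]' 0.07
python3 - <<'E'
from h import *
goal(.40,-.20,.20)
E
```

```text
time_s: 23.38
tool_pos: [0.5357, -0.07, 0.0809]
tcp_rot: [179.9, -0.2, 27.3]
contact_force: [-2.2, 1.4, 2.7]
width: 0.422
time_s: 23.88
tool_pos: [0.5358, -0.0701, 0.081]
tcp_rot: [179.8, -0.2, 27.3]
contact_force: [-0.4, -0.9, -1.2]
width: 0.818
time_s: 24.62
tool_pos: [0.5355, -0.07, 0.1814]
tcp_rot: [179.8, -0.3, 27.3]
contact_force: [-0.8, -0.0, -0.2]
width: 0.818
translation [-0.18    0.0533 -0.0193] turn 0 t 24.625 pos [ 0.5355 -0.07    0.1814] rpy [179.8   -0.27  27.34] q6 54.0
```

```bash
python3 -m pendant '[{"translation":[-0.03,0.009,-0.01],"turn":0},{"translation":[-0.07,0.02,-0.02],"turn":0},{"translation":[-0.11,0.033,-0.02],"turn":0},{"translation":[-0.15,0.045,-0.02],"turn":0},{"translation":[-0.175,0.052,-0.02],"turn":0},{"translation":[-0.18,0.053,-0.02],"turn":0},{"translation":[-0.18,0.053,-0.02],"turn":0}]' 0.07
python3 - <<'E'
from h import *
c=dict(capture("top")); print(dial(c)); np.savez("top2.npz",**c)
s=dict(capture("side")); np.savez("side2.npz",**s)
a=cv2.resize(c["image"][190:300,245:395],None,fx=4,fy=4,interpolation=2)
cv2.imwrite("pics/j.png",a)
E
```

```text
time_s: 25.5
tool_pos: [0.3998, -0.1995, 0.2001]
tcp_rot: [179.9, -0.3, 27.3]
contact_force: [0.1, 0.1, 0.5]
width: 0.819
{'needle': np.float64(63.04), 'needle_dir': np.float64(63.15), 'wedge': np.float64(63.02), 'mass': 165}
```

View pics/j.png

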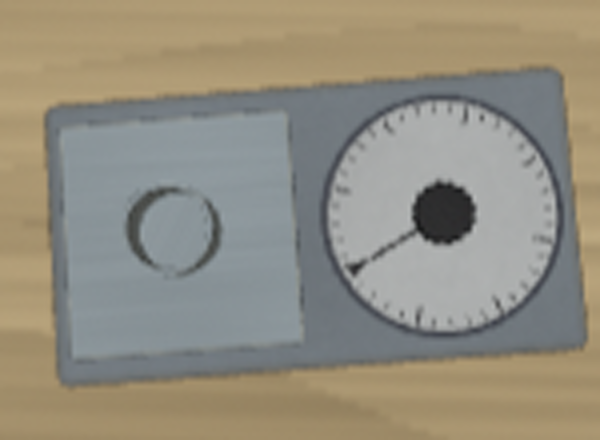

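The needle tip and wedge meet at crop (355,268). The cup is near the middle of the platform at (173,231). I'll cross-check with the side view and the cup's offset.

```bash
python3 - <<'E'
from h import *
c=dict(np.load("top2.npz"))
for C in((536.5,-70),(535.7,-70),(536.5,-71)): 
  for z in (.059,.063): print(C,z,dial(c,C,z))
P=cloud(c);Z=P[...,2]; m=np.zeros((400,640),bool); m[210:285,255:325]=1; m&=(Z>.1)&(Z<.15); p=P[m]
print("cup",cv2.minAreaRect((p[:,:2]*1000).astype(np.float32)),np.percentile(p[:,2],98))
s=dict(np.load("side2.npz")); g=s["image"].astype(float).mean(2)
v,u=np.mgrid[200:270,240:330]; w=onplane(s,np.c_[u.ravel(),v.ravel()],.060)[:,:2]*1000-(536.5,-70); d=g[200:270,240:330].ravel()
r=np.hypot(*w.T); a=np.degrees(np.pi-np.arctan2(w[:,1],w[:,0]))+5.5
for lo,hi in((36,50),(55,62)):
  k=(r>lo)&(r<hi)&(abs(a-63)<8); W=np.clip(np.median(d[(r>40)&(r<60)])-d[k]-25,0,None); print(lo,(a[k]*W).sum()/W.sum(),W.sum())
cv2.imwrite("pics/k.png",cv2.resize(s["image"][140:300,200:400],None,fx=4,fy=3.7,interpolation=2))
E
```

```text
(536.5, -70) 0.059 {'needle': np.float64(63.08), 'needle_dir': np.float64(63.15), 'wedge': np.float64(63.05), 'mass': 165}
(536.5, -70) 0.063 {'needle': np.float64(62.99), 'needle_dir': np.float64(63.15), 'wedge': np.float64(62.99), 'mass': 165}
(535.7, -70) 0.059 {'needle': np.float64(64.07), 'needle_dir': np.float64(62.64), 'wedge': np.float64(63.7), 'mass': 165}
(535.7, -70) 0.063 {'needle': np.float64(63.97), 'needle_dir': np.float64(62.64), 'wedge': np.float64(63.64), 'mass': 165}
(536.5, -71) 0.059 {'needle': np.float64(63.97), 'needle_dir': np.float64(62.58), 'wedge': np.float64(64.19), 'mass': 98}
(536.5, -71) 0.063 {'needle': np.float64(63.88), 'needle_dir': np.float64(62.58), 'wedge': np.float64(64.13), 'mass': 98}
cup ((521.468505859375, 99.32794952392578), (55.32838821411133, 55.73207473754883), 1.3138917684555054) 0.13619741179900405
36 61.63812447749399 250.99999999999994
55 60.573749393309264 186.99999999999994
```

View pics/k.png

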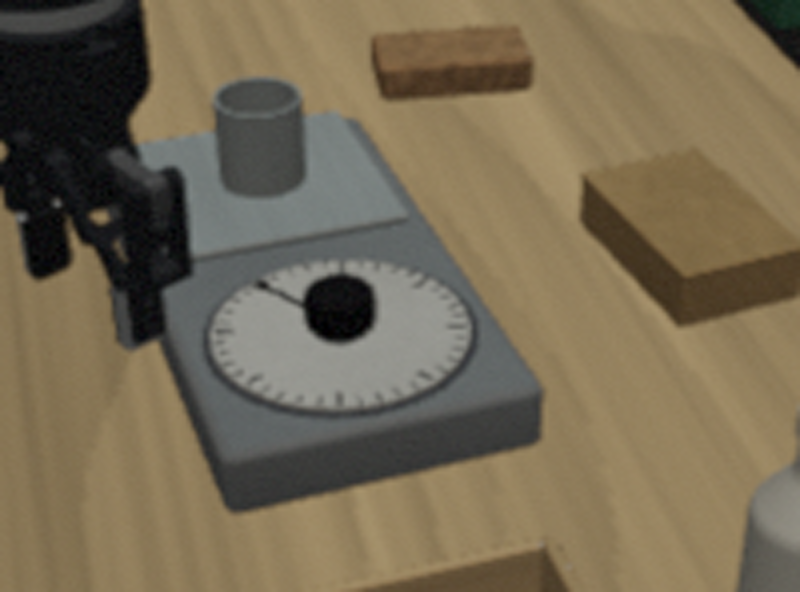

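In the side view the needle tip meets the wedge at about (262,287), and the cup stands upright. The arm is clear of everything, so I'm handing in.

```bash
python3 -c "from bench import *; print(get_state()['time_s']); print(finish_job())"
```

```text
25.6
the job is handed in; nothing more can be done
None
```

I moved the offcut into the scrap box, set the steel cup upright on the scale's platform, and turned the knob about 60.5° clockwise until the zero mark met the needle. I handed the job in at 25.6 s, with the arm clear of everything.

- **Zero mark:** the top camera puts the needle at 63.0° and the wedge at 63.0°. The side camera gives 61.6° and 60.6°, about 1° apart; I put that down to the needle sitting above the dial face and did not adjust for it.
- **Cup:** upright, about 1.5 mm from the platform centre. I let go only once the wrist force read about 0 N. The needle then rose from about 50° to 63°, so the cup settled a little further at release.
- **Other things:** I saw the offcut in the box right after releasing it, and did not look inside the box again. The sanding block, carton and glue bottle look undisturbed in the last side picture, though only part of the bottle shows. I did not re-measure them.

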